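Stamp the maker's mark on the bare clay tile

TASK

Put the bare red-brown tile lengthwise on the bed of the stamping press, under the stamp, with its end right up against the back stop, between the two side guides. Then press the red knob down until the stamp bears firmly on the tile, hold it a moment, and let it spring back up, leaving the tile there. Do not stamp the tile anywhere else, and leave the glazed tiles, the green mug and the clay cup where they are.

Things in the scene. Friction and masses are not known exactly. Their poses are not given: they have to be found in the camera images.
- red_centre (a point): the bare red-brown clay tile, 140 x 64 x 20 mm (own x along its length, y across its width, z up), about 0.34 kg; this point is its centre, 10 mm above its underside. It lies flat on a fixed 12 mm thick board, side by side with two glazed tiles of the same size (48 mm gaps), in any of the three places. Its ends and faces are alike
- seat (a point): point on the bed of the fixed stamping press, under the centre of a tile that is fully home. The bed is a grey plate, its flat top 20 mm above the table. Axes: x from the open front towards the column at the back, y left, z up. From this point the bed runs from x -155 to +135 mm and y -85 to +85 mm. A tile set down on the open front of the bed can be pushed along it to the stop
- stop (a point): foot of the middle of the steel back stop's front face, on the bed 70 mm beyond the seat point along x (same axes); the stop is 60 mm wide, 16 mm high. Two steel side guides, 12 mm high, leave a channel 72 mm wide from here to 85 mm ahead of the stop, then flare out to about 100 mm wide at 115 mm ahead of it; nearer the front the bed is open
- head (a point): middle of the lower front edge of the green head arm over the bed, 20 mm ahead of the seat point and 80 mm above the bed (same axes). The arm is 54 mm wide, 40 mm tall and runs back to the green column, which stands 85 to 135 mm beyond the seat point. The stamp hangs below the arm, the red knob stands above it
- knob_top (a point): centre of the flat top of the plunger's red knob (58 mm across, 28 mm tall), 20 mm behind the seat point along the press's x axis and 180 mm above the bed when it is up; it moves with the plunger. Directly under it hangs the stamp
- plunger: the spring plunger: knob, rod and stamp in one. Origin on its axis, 200 mm below the knob's top. The stamp is a brass block 40 x 40 mm with a black rubber face, 46 mm above the bed when up. Pressed straight down: about 4 N starts it, about 8 N at 26 mm, where the stamp meets a 20 mm tile and stops; 12 to 20 N in all on the knob bears firmly. With no tile it runs to 32 mm. It springs back by itself
- green_centre (a point): the sage-green glazed tile, same size as the red one; leave it
- cream_centre (a point): the cream glazed tile, same size as the red one; leave it
- mug_green: the sage-green mug (two other mugs stand further back), 95 mm across the foot, 100 mm high, handle at its own +y; origin at the centre of its underside; leave it
- cup: red-brown clay cup without handle, 76 mm across the rim, 85 mm high; origin at the centre of its underside; leave it
- tile_red: the same red-brown tile, given at the centre of its underside
Mind the look-alikes: they are no part of the job. What is shaped like the tile_red but yellow is not meant.

How it is judged (in metres and radians):
On the way, in this order (a step that is already met when the one before it is completed fails the run):
1. the red-brown tile lies home on the bed: against the back stop, between the guides (x of red_centre in the frame of seat between -0.008 and 0.008 m and y of red_centre in the frame of seat between -0.008 and 0.008 m and z of red_centre in the frame of seat between 0.006 and 0.014 m and angle between the x axis of red_centre and the x axis of seat, either way round below 0.12 rad), for 0.2 s.
2. the plunger is down and the stamp bears on the tile with over 3 N for 0.2 s, the tile still home (all of step 1 and z of knob_top in the frame of seat below 0.157 m and contact force between plunger and tile_red above 3 N), for 0.2 s.
At the end, for the whole second after the job is handed in: The red-brown tile lies at rest flat on the press bed, its centre within 8 mm of the fully-home place along and across the bed and its length within 0.12 rad of the press's, and the plunger is back up (within 4 mm) (all of step 1 and z of knob_top in the frame of seat above 0.176 m and linear speed of tile_red below 0.02 m/s); the robot touches nothing.
It fails at once if the stamp is pressed (over 3 N) on the red-brown tile while it is not home (contact force between plunger and tile_red above 3 N and not (x of red_centre in the frame of seat between -0.008 and 0.008 m and y of red_centre in the frame of seat between -0.008 and 0.008 m and z of red_centre in the frame of seat between 0.006 and 0.014 m and angle between the x axis of red_centre and the x axis of seat, either way round below 0.12 rad)).
It fails at once if a glazed tile, the green mug or the clay cup is moved by more than 30 mm (distance of any of green_centre, cream_centre, mug_green, cup from where it was at the start of the episode above 0.03 m).
It also fails if it takes over 72 s, if anything falls off the work surface, if the arm or the gripper's body presses on something with over 40 N, if the wrist force passes 120 N, or if a joint passes its speed limit or range.

ROBOT

A 6-joint arm with a two-finger parallel gripper is mounted at the origin on the work surface. World frame = base frame: x ahead of the robot, y to its left, z up, the work surface at z = 0. Lengths are in mm, angles in rad, forces in N, time in s.
With the tool pointing down it reaches from about 375 to 975 mm from the base axis. Payload 3.8 kg.
Tool frame: the origin (TCP) lies on the front face of the gripper's body, between the roots of the fingers; the fingertips stand 73 mm ahead of it and the grasp point (between the pads) lies 54 mm ahead of it (nose_length is the distance from the TCP to the fingertips, in mm); x points along the fingers, y is the direction in which the jaws open and shut, and the axes are right-handed (so a half turn about x gives the same grasp; the last joint's range is limited). The gripper opens to 85 mm and grips with 20 to 120 N. Pads are 22 mm wide; open, the fingers measure 114 mm over their backs; the gripper's body (76 mm by 85 mm) begins 54 mm behind the grasp point. The pads swing forward as they close: fully open they stand 13 mm farther back than shut.
Start: joints at [1.068, 0.264, 1.604, -0, 1.274, -0.037], TCP at [303.165, 603.083, 303.88] pointing down, gripper open.
Joint ranges: [-2.63, 2.63], [-0.94, 2.18], [0.31, 2.57], [-1.31, 4.45], [0, 2.66], [-2.55, 2.55]. Speed limits (rad/s): [2.57, 2.57, 3.14, 3.14, 3.14, 3.14].

INTERFACE

Orientations are given as a rotation vector (axis times angle).
In Python, from bench import move_ptp, move_straight, set_joints, move_gripper, wait, ik, state, grab_frame, MotionError, close_job, nose_length gives the robot as it stands. Calls block until the motion is done:
- move_ptp(position, orientation): joint-space move of the TCP to a pose.
- move_straight(position, v=150, rot=None, contact_N=None): straight line of the TCP; rot=None keeps the orientation; v is the mean speed in mm/s. With contact_N (N) it stops when the force on the tool has changed by that much, and returns True; else False.
- set_joints(angles): joint-space move.
- move_gripper(opening): finger opening in mm; the grip force is fixed at half the most; returns when the fingers have stopped.
- wait(seconds).
- ik(position, orientation): joint angles nearest the present ones, or None.
- state(): the state.
- grab_frame(name): name is "side" or "top"; returns a dict with "pixels" (384x512x3 uint8, red, green, blue), "vfov" (degrees; the focal length in pixels is half the picture's height over the tangent of half this angle, whatever the lens; pixels are square), "cx", "cy" (the principal point, pixels), "distortion" ([k1, k2, p1, p2, k3] as OpenCV has them; the pictures are not rectified), "R" (3x3) and "t" (3): a world point X has camera coordinates R X + t. Camera axes: x right, y down, z forward; pixel columns grow to the right and rows downward; lengths in mm; the calibration is good to about 2 mm. A picture is of the moment at which its call begins. There is no depth.
A pose or a line that the arm cannot do raises MotionError and nothing moves.
- close_job(): hands the job in, once; it reports no verdict.
The state is a dict: "time_s": time; "q": joint angles; "qd": joint speeds; "effort": joint torques, N m; "ee_pos": TCP position; "tcp_rot": TCP orientation; "wrist_force": force on the tool from outside, world axes, zero at the start; "ft_torque": the same for the moment, N m; "opening": finger opening in mm.
Only numpy, scipy, OpenCV 4.12 (cv2) and the standard library are available. Lean on these libraries where they do the work, as an engineer would, in place of code of your own. Each camera call takes 0.05 s, during which the arm holds its last target.

## Working session

There is one attempt and no reset: what is moved stays moved. The work goes in short steps, each a Python script; the robot and the scene stay as the last script left them, time stands still between calls to the robot, and variables do not carry over. Pictures are saved under pics/ and viewed, and the job is handed in when it is done.

```bash
mkdir -p pics; python3 - <<'E'
from bench import *
import cv2
for n in ("side","top"):
    f=grab_frame(n); print(n,f["vfov"],f["cx"],f["cy"],f["distortion"],f["R"],f["t"])
    cv2.imwrite(f"pics/{n}0.png",cv2.cvtColor(f["pixels"],cv2.COLOR_RGB2BGR))
s=state();print(s)
import bench;print(nose_length)
E
```

```text
side 46.354846597977996 254.74012614630365 191.66493183415642 [-0.17358405  0.          0.          0.          0.        ] [[-0.91102137 -0.41217114 -0.0124506 ]
 [-0.26469473  0.60767307 -0.7487791 ]
 [ 0.31619103 -0.67885815 -0.66270268]] [ 516.91279544  139.92013429 1628.74673806]
top 48.4993830105639 250.65983103382942 187.5997486863866 [-0.1397939  0.         0.         0.         0.       ] [[ 0.02747974 -0.99958828 -0.00825467]
 [-0.99635236 -0.02672152 -0.08104278]
 [ 0.08078883  0.0104516  -0.99667644]] [ 134.34590306  511.66841114 1429.08805833]
{'time_s': 0.1, 'q': array([ 1.06808701e+00,  2.64685437e-01,  1.60523960e+00, -1.51242556e-05,
        1.27366854e+00, -3.68764372e-02]), 'qd': array([-3.67686517e-04,  2.32059744e-04, -1.58402803e-03, -1.74217077e-04,
       -2.06507769e-03,  3.28423198e-05]), 'effort': array([ 1.06068783e-03, -5.16708004e+01, -3.68591022e+01,  1.46586553e-04,
        6.34959593e-03,  1.52408842e-05]), 'ee_pos': array([302.93570139, 602.63965745, 302.68004842]), 'tcp_rot': array([ 0.36375784,  1.54028023, -0.36681605]), 'wrist_force': array([ 0.10606274, -0.79658245,  0.34860132]), 'ft_torque': array([ 0.00717806, -0.02016632, -0.01718894]), 'opening': 85.16782498194809}
72.6
```

View pics/side0.png

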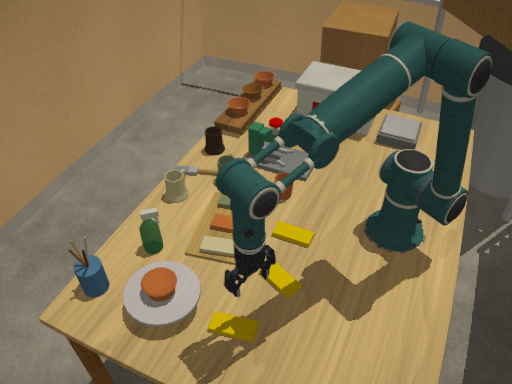

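View pics/top0.png

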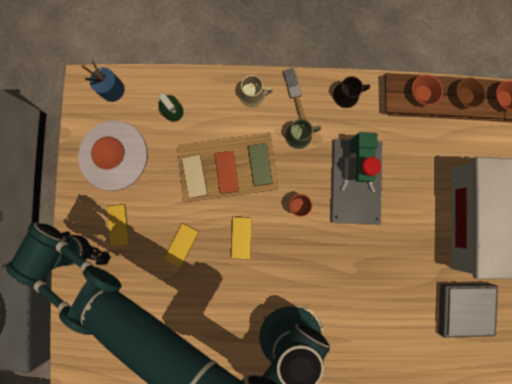

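The top view shows the red tile in the middle place (~227,172). The press is at ~(357,180), open towards the robot (row ~222), with its column at row ~140. I'll enlarge both areas.

```bash
cat > h.py <<'E'
import numpy as np, cv2
from bench import *
def K(f):
    fl=f["pixels"].shape[0]/2/np.tan(np.radians(f["vfov"])/2)
    return np.array([[fl,0,f["cx"]],[0,fl,f["cy"]],[0,0,1.]])
def ray(f,uv):
    p=cv2.undistortPoints(np.array(uv,float).reshape(-1,1,2),K(f),np.array(f["distortion"])).reshape(-1,2)
    d=np.c_[p,np.ones(len(p))]@f["R"]; c=-f["R"].T@f["t"]; return c,d
def onz(f,uv,z):
    c,d=ray(f,uv); return c+d*((z-c[2])/d[:,2])[:,None]
def proj(f,X):
    r,_=cv2.Rodrigues(np.array(f["R"])); return cv2.projectPoints(np.array(X,float).reshape(-1,1,3),r,np.array(f["t"],float),K(f),np.array(f["distortion"]))[0].reshape(-1,2)
def crop(f,x0,y0,x1,y1,s,name,pts=None):
    im=cv2.cvtColor(f["pixels"],cv2.COLOR_RGB2BGR)[y0:y1,x0:x1]
    im=cv2.resize(im,None,fx=s,fy=s,interpolation=cv2.INTER_CUBIC)
    if pts is not None:
        for p in pts: cv2.drawMarker(im,tuple(int(round((a+.5-o)*s)) for a,o in zip(p,(x0,y0))),(255,0,255),cv2.MARKER_CROSS,10,1)
    cv2.imwrite("pics/"+name,im)
E
python3 - <<'E'
from h import *
f=grab_frame("top"); crop(f,320,120,400,230,5,"press_t.png"); crop(f,170,125,290,205,6,"tiles_t.png")
f=grab_frame("side"); crop(f,240,100,330,200,6,"press_s.png")
E
```

```text
(no output)
```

View pics/press_t.png

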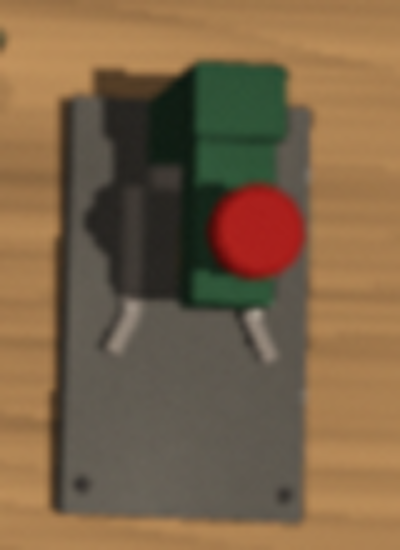

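View pics/tiles_t.png

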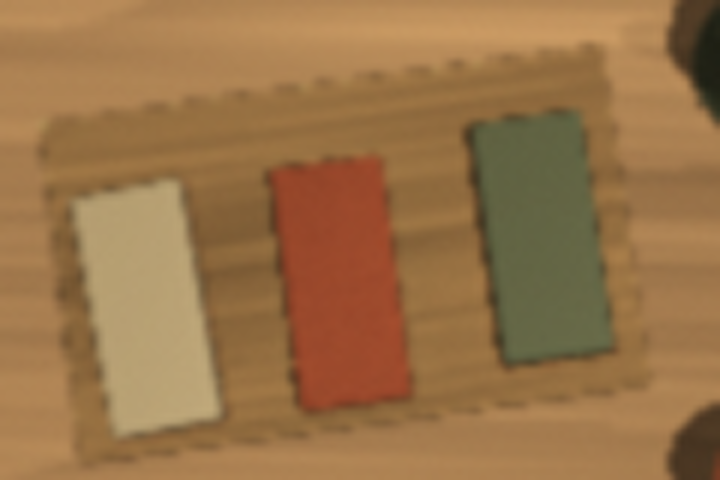

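View pics/press_s.png

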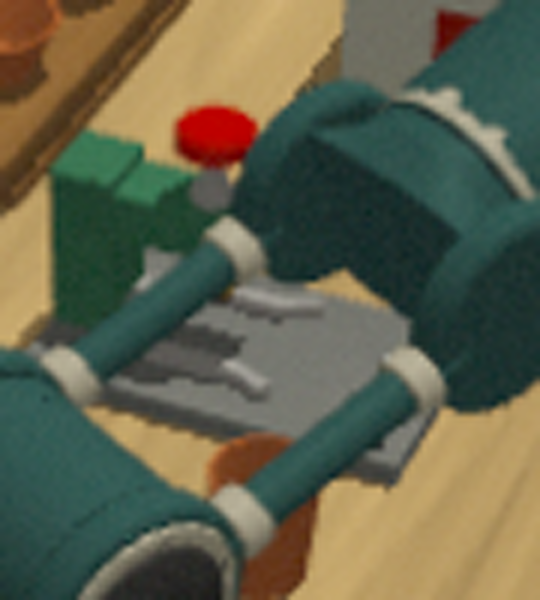

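```bash
python3 - <<'E'
from h import *
from scipy.optimize import least_squares
f=grab_frame("top")
u=lambda P,o,s:(np.array(P,float)+.5)/s-.5+np.array(o)
def fit(loc,uv):
    def pts(p):
        c,s=np.cos(p[2]),np.sin(p[2]); L=np.array(loc,float)
        return np.c_[p[0]+c*L[:,0]-s*L[:,1],p[1]+s*L[:,0]+c*L[:,1],L[:,2]]
    r=least_squares(lambda p:(proj(f,pts(p))-uv).ravel(),[650,0,0],x_scale=[100,100,1])
    return r.x,r.fun.reshape(-1,2).round(2),proj(f,pts(r.x))
uv=u([(65,510),(303,518),(310,110),(73,97),(258,228)],(320,120),5)
print(onz(f,uv[:4],20),onz(f,uv[4:],200))
x,e,p=fit([(-155,85,20),(-155,-85,20),(135,-85,20),(135,85,20),(-20+0,0,200)],uv);print("seat?",x,e)
x2,e2,_=fit([(-155,85,20),(-155,-85,20),(135,-85,20),(135,85,20),(20,0,200)],uv);print("alt",x2,e2)
c,s=np.cos(x[2]),np.sin(x[2])
L=np.array([(-155,85,20),(-155,-85,20),(135,-85,20),(135,85,20),(20,0,200),(-20,27,140),(-20,-27,140),(-15,36,32),(-15,-36,32),(-45,50,32),(-45,-50,32)])
W=np.c_[x[0]+c*L[:,0]-s*L[:,1],x[1]+s*L[:,0]+c*L[:,1],L[:,2]]
crop(f,320,120,400,230,5,"press_f.png",proj(f,W))
uv=u([(272,172),(382,156),(410,398),(303,411)],(170,125),6)
print(onz(f,uv,32))
x,e,p=fit([(70,32,32),(70,-32,32),(-70,-32,32),(-70,32,32)],uv);print("tile",x,e)
# cup, mug rough
print(onz(f,[(299,205)],85),onz(f,[(298,132)],100))
E
```

```text
[[ 399.49085392 -133.44173838   20.        ]
 [ 397.61085483 -298.43961598   20.        ]
 [ 680.74817573 -303.02583596   20.        ]
 [ 684.21696998 -135.92666061   20.        ]] [[ 571.05580818 -216.20805425  200.        ]]
seat? [ 5.60563999e+02 -2.17545447e+02 -1.42302884e-02] [[-0.87 -2.17]
 [ 0.56 -1.97]
 [ 0.37 -3.82]
 [-0.4  -3.58]
 [ 0.33 10.03]]
alt [ 5.50740793e+02 -2.17447403e+02 -1.29954277e-02] [[-0.89  0.75]
 [ 0.56  0.88]
 [ 0.32 -1.08]
 [-0.49 -0.76]
 [ 0.49  0.12]]
[[621.13862625 273.10875501  32.        ]
 [631.87391    210.85390841  32.        ]
 [494.58016343 190.78362535  32.        ]
 [485.61599946 250.83951902  32.        ]]
tile [5.58322347e+02 2.31403849e+02 1.54925829e-01] [[-0.19 -0.41]
 [ 0.08 -0.16]
 [ 0.53  0.16]
 [-0.42  0.4 ]]
[[450.23557904 -10.88968557  85.        ]] [[687.53680009  -2.04789589 100.        ]]
```

View pics/press_f.png

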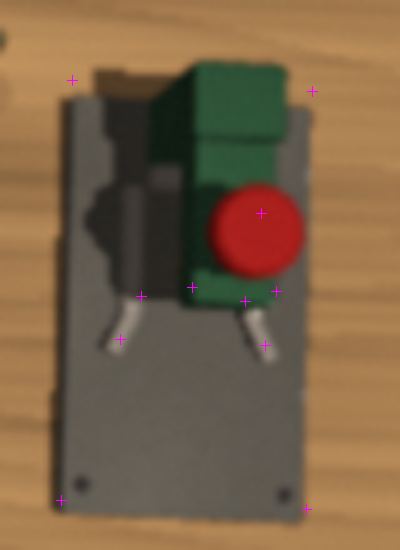

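```bash
cat >> h.py <<'E'
from scipy.spatial.transform import Rotation as Ro
SEAT=np.array([550.7,-217.4]); YS=-0.013
def ori(yaw):
    c,s=np.cos(yaw),np.sin(yaw)
    return Ro.from_matrix(np.array([[0,-s,c],[0,c,s],[-1,0,0]])).as_rotvec()
def P(x,y,z):
    c,s=np.cos(YS),np.sin(YS); return [SEAT[0]+c*x-s*y,SEAT[1]+s*x+c*y,z]
E
python3 - <<'E'
from h import *
o=ori(0.155)
print(ik([558.3,231.4,200],o),ik(P(-85,0,95),ori(YS)),ik(P(20,0,270),ori(YS)))
move_ptp([558.3,231.4,200],o)
move_straight([558.3,231.4,110],v=150)
print(move_straight([558.3,231.4,86],v=50,contact_N=8),state()["ee_pos"])
move_gripper(40); s=state(); print(s["opening"],s["time_s"])
move_straight([558.3,231.4,250],v=150); s=state(); print(s["opening"],s["wrist_force"],s["ee_pos"],s["time_s"])
f=grab_frame("side"); crop(f,100,100,400,300,2.6,"grip_s.png")
E
```

```text
[ 3.51707462e-01  2.16320054e-01  1.86273330e+00 -4.44089210e-16
  1.06253930e+00 -1.37408887e+00] [-0.48331185  0.19092378  2.12366882  0.          0.82700005 -2.04110817] [-0.40514088  0.16699334  1.7843023   0.          1.19029701 -1.96293721]
False [558.14716081 231.31182533  85.65456495]
62.49632257375468 3.6583
62.35932717393916 [ 0.22313346  0.2230988  -4.58801803] [557.45491096 231.06876416 248.40393105] 4.9
```

View pics/grip_s.png

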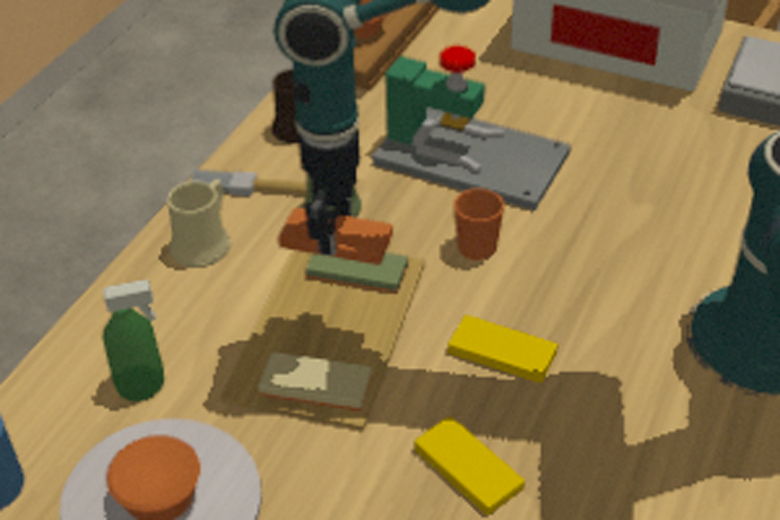

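The tile is held level, and the side view now shows the whole press clearly (bed corners ~(375,153), (533,200), (570,150)). I'll refine the seat position with it.

```bash
python3 - <<'E'
from h import *
f=grab_frame("side"); L=[P(-155,85,20),P(-155,-85,20),P(135,85,20),P(20,0,200),P(-45,50,32),P(-45,-50,32),P(-20,27,100),P(-20,27,140),P(-20,-27,140)]
print(proj(f,L).round(1)); crop(f,235,110,330,185,8,"press_s2.png",proj(f,L))
E
```

```text
[[305.8 177.2]
 [319.2 154.5]
 [242.2 159.4]
 [275.3 120. ]
 [284.3 163.2]
 [292.9 150.4]
 [281.3 145.7]
 [281.5 137.8]
 [286.4 131.1]]
```

View pics/press_s2.png

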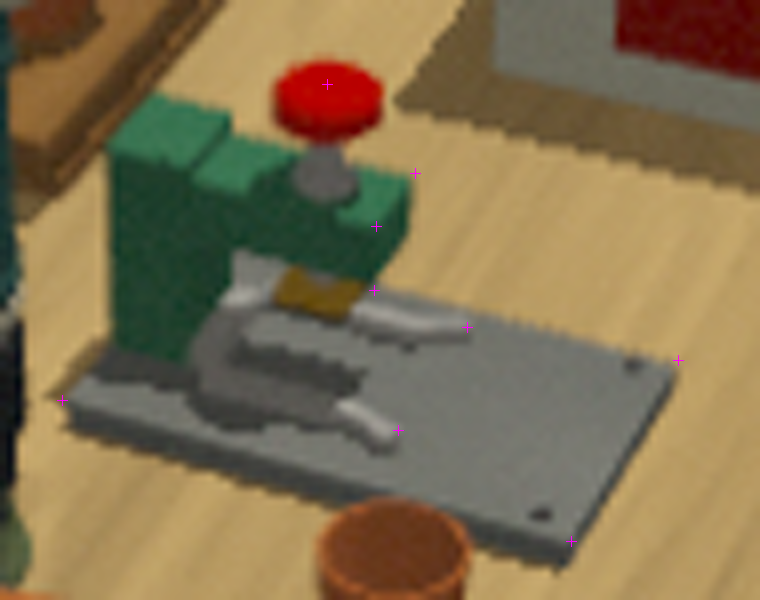

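```bash
python3 - <<'E'
from h import *
o=ori(YS)
move_straight(P(-95,0,250),v=250,rot=o)
move_straight(P(-95,0,110),v=150)
print(move_straight(P(-95,0,91),v=25,contact_N=5)); s=state(); print(s["ee_pos"],s["wrist_force"],s["time_s"])
f=grab_frame("top"); crop(f,300,120,420,240,5,"place_t.png")
f=grab_frame("side"); crop(f,215,90,345,190,6,"place_s.png")
E
```

```text
True
[ 455.57471311 -216.12785505   94.89831557] [-0.68490223  0.19611518  4.19782196] 8.6667
```

View pics/place_s.png

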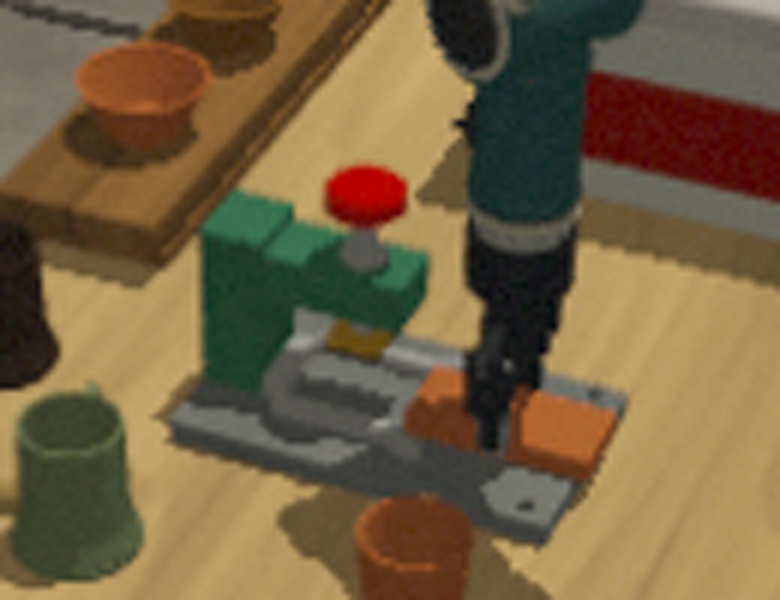

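View pics/place_t.png

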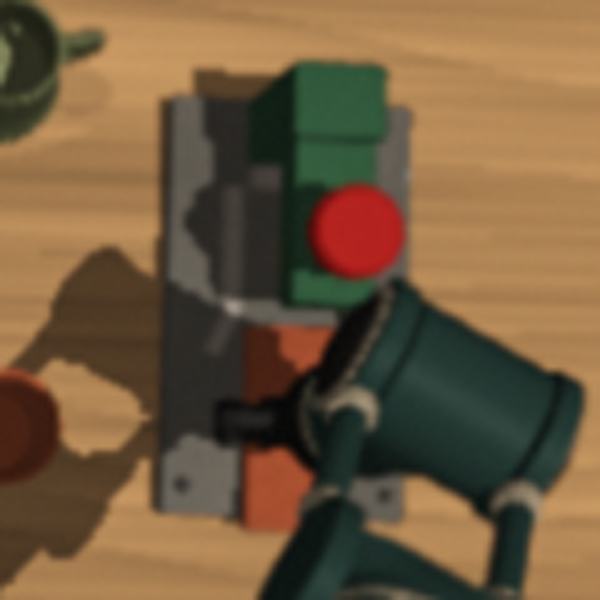

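```bash
python3 - <<'E'
from h import *
move_gripper(85)
move_straight(P(-95,0,150),v=150)
move_straight(P(-200,0,150),v=150)
move_gripper(34)
move_straight(P(-200,0,96),v=100)
print(move_straight(P(-100,0,96),v=50,contact_N=15)); s=state(); print(s["ee_pos"],s["wrist_force"],s["time_s"],s["opening"])
f=grab_frame("side"); crop(f,215,90,345,190,6,"push_s.png")
f=grab_frame("top"); crop(f,300,120,420,240,5,"push_t.png")
E
```

```text
False
[ 450.62431376 -216.11570662   96.07051298] [-2.02699398  0.04411914 -1.93038132] 13.8917 34.14702539278407
```

View pics/push_s.png

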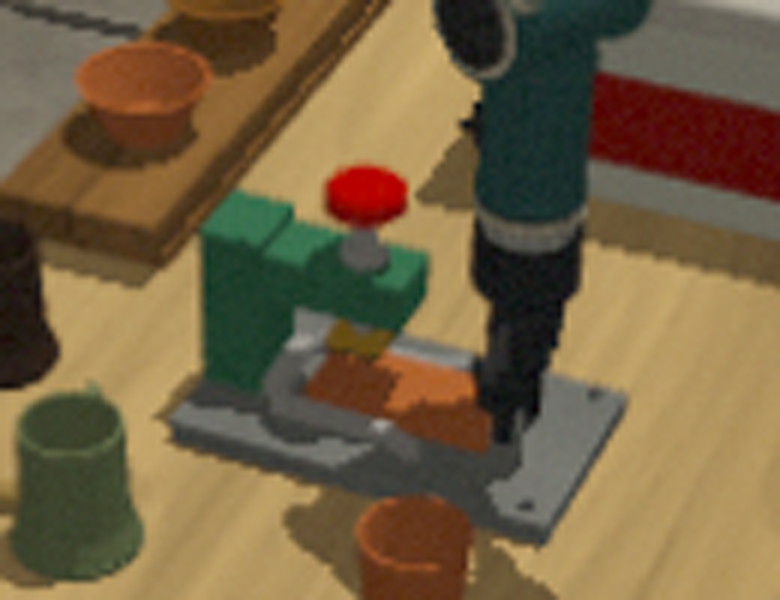

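View pics/push_t.png

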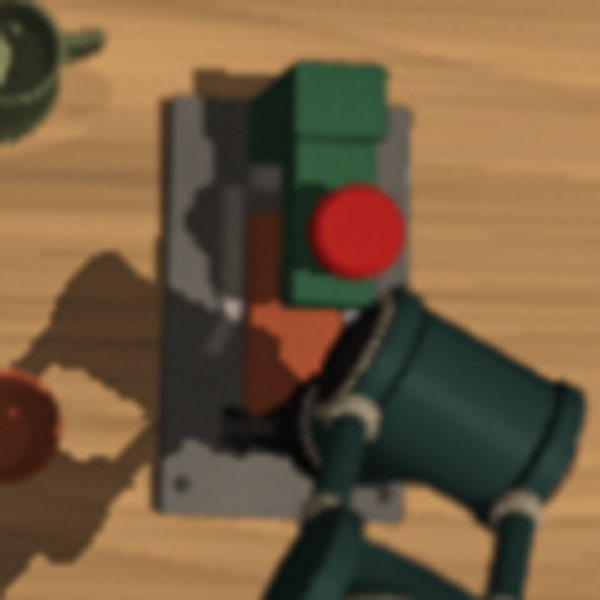

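The tile is sliding straight in the channel. Next comes the last slow push to the stop.

```bash
python3 - <<'E'
from h import *
print(move_straight(P(-66,0,96),v=20,contact_N=12)); s=state(); print(s["ee_pos"],s["ee_pos"][:2]-SEAT,s["wrist_force"],s["time_s"])
wait(0.3);s=state(); print(s["ee_pos"],s["wrist_force"])
move_straight(P(-110,0,96),v=100)
move_straight(P(-170,0,180),v=150)
move_straight(P(-170,0,320),v=250)
f=grab_frame("side"); L=[P(-70,32,40),P(-70,-32,40),P(70,32,40)]
crop(f,225,100,335,190,7,"home_s.png",proj(f,L))
f=grab_frame("top"); crop(f,300,120,420,240,5,"home_t.png",proj(f,L))
E
```

```text
True
[ 468.02459985 -216.05512667   95.43643916] [-82.67540015   1.34487333] [ 0.73087894 -0.88208681  0.36904045] 14.9833
[ 466.37166502 -215.49424487   94.57894587] [ 0.22609204 -0.05506826 -0.30140849]
```

View pics/home_s.png

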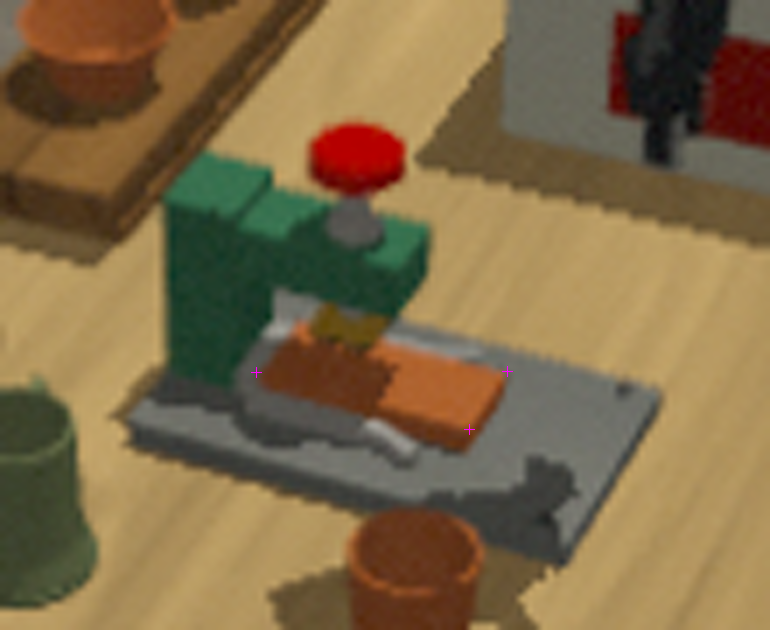

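View pics/home_t.png

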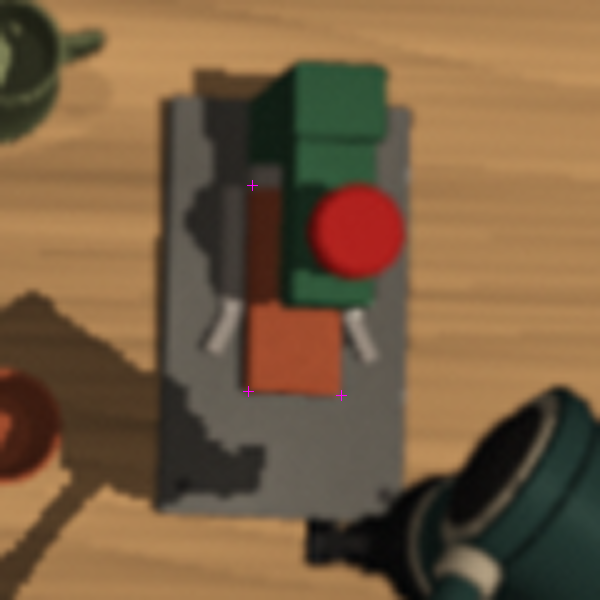

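The tile outline matches the home prediction to within about 1–2 mm in both views. Since the contact force dropped off after the stop, I'll push once more to confirm it is against the stop.

```bash
python3 - <<'E'
from h import *
move_straight(P(-170,0,180),v=250)
move_straight(P(-110,0,97),v=150)
print(move_straight(P(-92,0,97),v=40,contact_N=10))
print(move_straight(P(-70,0,97),v=12,contact_N=18)); s=state(); print(s["ee_pos"][:2]-SEAT,s["wrist_force"],s["time_s"])
move_straight(P(-110,0,97),v=80)
move_straight(P(-170,0,180),v=150)
move_straight(P(-170,0,320),v=250)
move_gripper(0)
f=grab_frame("side"); L=[P(-70,32,40),P(-70,-32,40),P(70,32,40)]
crop(f,225,100,335,190,7,"home_s2.png",proj(f,L))
f=grab_frame("top"); crop(f,300,120,420,240,5,"home_t2.png",proj(f,L))
E
```

```text
False
True
[-81.84767629   1.43870947] [-0.6574905  -0.44602005  0.60406238] 20.6333
```

View pics/home_t2.png

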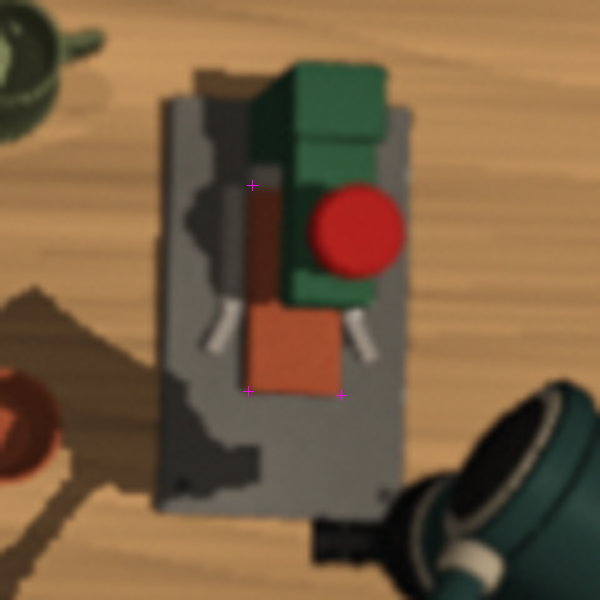

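View pics/home_s2.png

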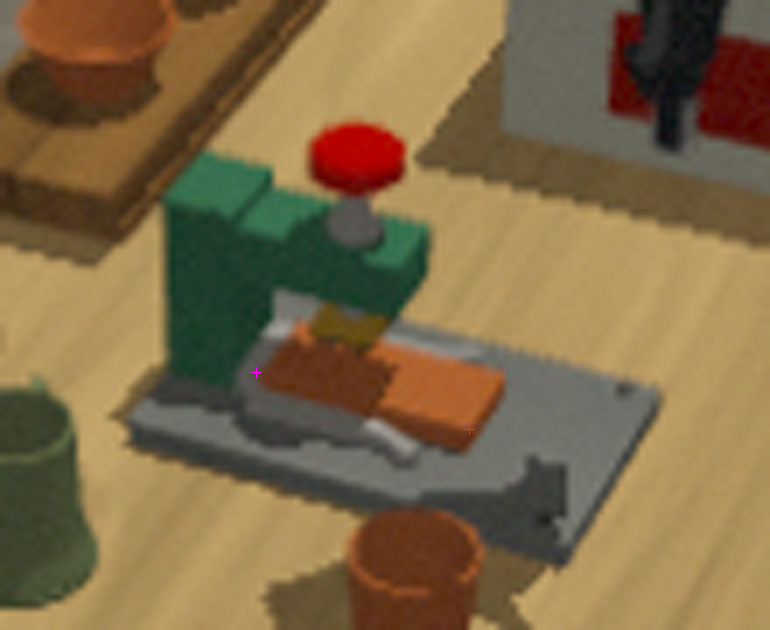

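The tile hasn't moved, and the stop held against 18 N, so it is home. Next I press the knob with shut fingers, in small steps while reading the force.

```bash
python3 - <<'E'
from h import *
move_straight(P(20,0,320),v=250)
wait(0.2); s=state(); z0=s["wrist_force"][2]; print(s["ee_pos"],s["wrist_force"],s["opening"])
move_straight(P(20,0,280),v=100)
z=280
while z>238:
    z-=4 if z>254 else 1.0
    move_straight(P(20,0,z),v=30)
    wait(0.05); s=state(); F=s["wrist_force"][2]-z0; print(z,s["ee_pos"].round(1),round(F,2))
    if F>14.5: break
wait(0.5); s=state(); print("hold",s["ee_pos"].round(1),s["wrist_force"].round(2),s["time_s"])
f=grab_frame("side"); crop(f,225,100,335,190,7,"press_down.png")
E
```

```text
[ 569.67589245 -217.78274254  320.37803011] [ 0.87000349  0.29612003 -0.46333103] 0.051536303519982576
276 [ 570.9 -217.7  276.4] 1.15
272 [ 571.2 -217.9  272.7] 3.54
268 [ 571.2 -217.9  268.7] 4.88
264 [ 571.2 -217.9  264.7] 4.68
260 [ 571.2 -217.9  260.8] 6.35
256 [ 571.2 -217.9  256.9] 6.92
252 [ 571.2 -217.9  253.1] 7.69
251.0 [ 571.2 -217.9  252.2] 6.89
250.0 [ 571.2 -217.9  251.2] 8.2
249.0 [ 571.2 -217.9  250.2] 8.07
248.0 [ 571.2 -217.8  249.3] 7.15
247.0 [ 571.2 -217.9  248.3] 7.73
246.0 [ 571.2 -217.9  247.3] 9.1
245.0 [ 571.2 -217.9  246.7] 9.51
244.0 [ 571.2 -217.9  246.6] 13.44
243.0 [ 571.3 -217.9  246.6] 16.86
hold [ 571.2 -217.9  246.6] [-3.04  1.23 17.09] 30.3917
```

View pics/press_down.png

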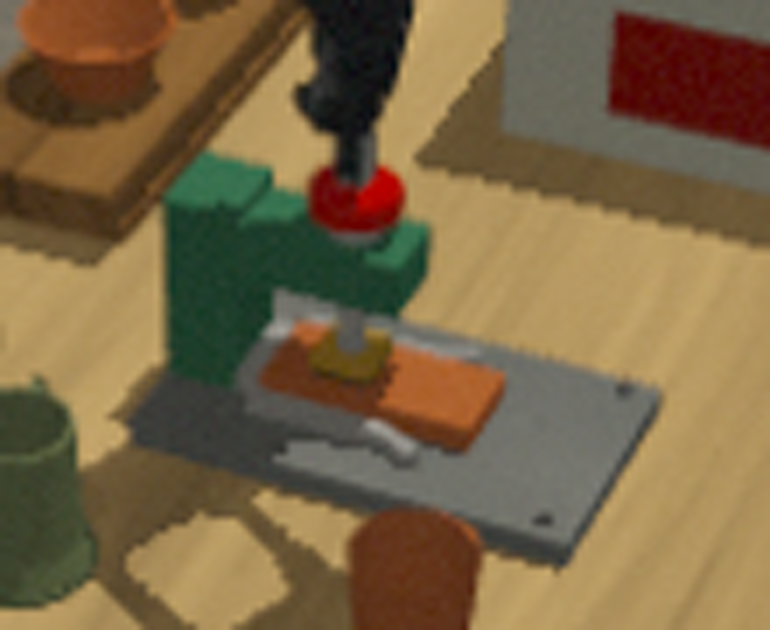

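The stamp sits on the tile: 17 N on the knob, about 26 mm of travel, then a hard stop. Now I release it and check.

```bash
python3 - <<'E'
from h import *
move_straight(P(20,0,280),v=40)
move_straight(P(20,0,340),v=150)
move_straight(P(-120,0,340),v=200)
wait(0.5); s=state(); print(s["wrist_force"].round(2),s["time_s"])
f=grab_frame("side"); L=[P(-70,32,40),P(-70,-32,40),P(20,0,200)]
crop(f,225,100,335,190,7,"end_s.png",proj(f,L)); crop(f,0,0,512,384,1.5,"end_full.png")
f=grab_frame("top"); crop(f,170,60,420,240,3,"end_t.png",proj(f,L))
E
```

```text
[0.27 1.16 0.07] 33.4167
```

View pics/end_s.png

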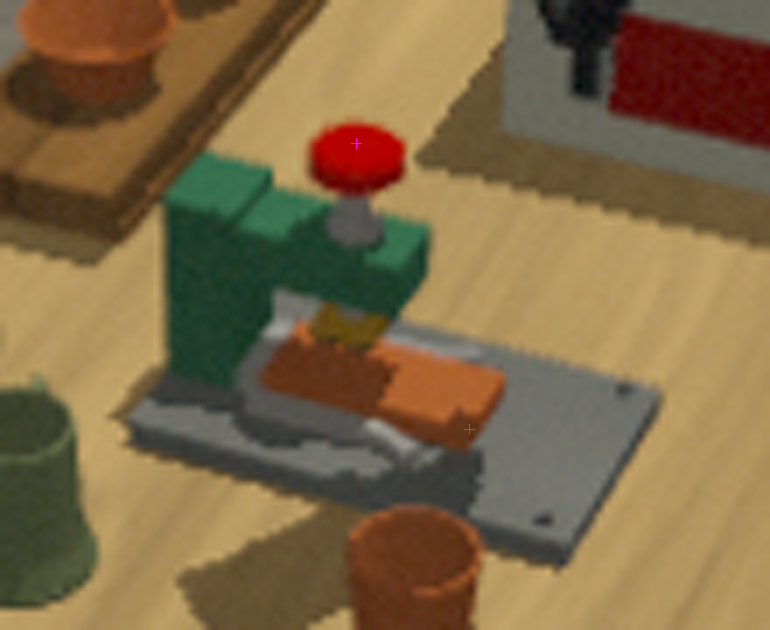

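View pics/end_t.png

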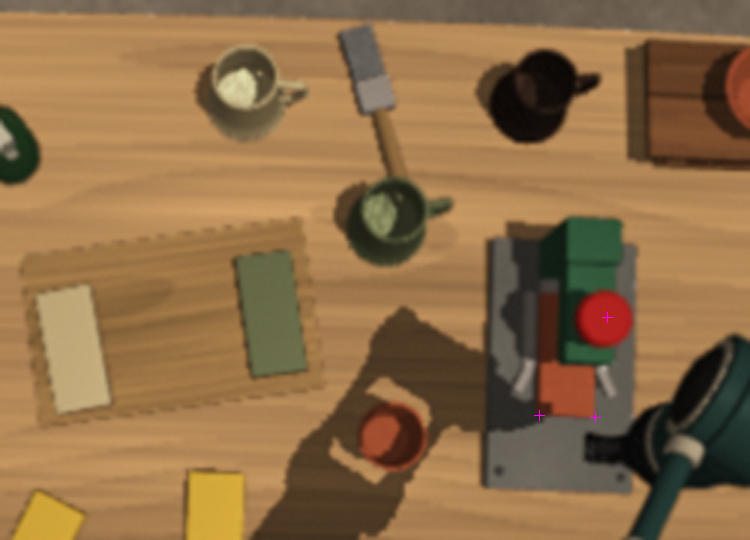

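The tile is home, the plunger is back up, and the glazed tiles, green mug and cup are where they were. I'm handing in.

```bash
python3 -c "
from bench import *
close_job()"
```

```text
the job is handed in; nothing more can be done
```

The red-brown tile is on the press bed against the back stop, it has been stamped once, and the job is handed in. The robot's clock read about 33 s of the 72 s allowed, and `close_job` gives no verdict.

**What I did:** I picked the tile from the middle place on the board and set it on the open front of the bed. I then pushed it between the guides to the back stop with the partly closed fingers. The first push stopped on a 12 N contact whose force then dropped away. I pushed again, and the tile held against 18 N at almost the same place. With the fingers shut I pressed the knob until the stamp met the tile at about 26 mm. I held it for 0.5 s with 17 N on the knob, let it spring back and moved the arm clear.

**Last checks:**
- **Tile:** its outline matches the fully-home position to about 1–2 mm in both cameras.
- **Plunger:** the knob is back at its up position.
- **Other objects:** the glazed tiles, green mug and clay cup are visibly where they started.
- **Arm:** it is clear of everything, with the wrist force near zero.

None of the final checks failed or disagreed.

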